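# Offer the dog its biscuit with the treat tongs

### The arm

A 7-joint arm with a two-finger parallel gripper is mounted at the origin on the work surface. World frame = base frame: x ahead of the robot, y to its left, z up, the work surface at z = 0. Lengths are in m, angles in rad, forces in N, time in s.
With the tool pointing down it reaches from about 0.4 to 0.875 m from the base axis. Payload 19.3 kg.
Tool frame: the origin (TCP) lies on the centre line of the jaws, within the pads' length; the fingertips stand 25 mm ahead of it and the grasp point (between the pads) lies 6 mm ahead of it; z points along the fingers, y is the line along which they close (so a half turn about z gives the same grasp; the last joint's range is limited). The gripper opens to 85 mm and grips with 20 to 120 N. Pads are 22 mm wide; open, the fingers measure 114 mm over their backs; the gripper's body (76 mm by 85 mm) begins 54 mm behind the grasp point. The pads swing forward as they close: fully open they stand 13 mm farther back than shut.
Start: joints at [-1.286, 0.521, -0.036, 1.599, 0.021, 1.021, -0.113], TCP at [0.217, 0.586, 0.256] pointing down, gripper open.
Joint ranges: [-2.91, 2.91], [-0.3, 2.13], [-1.5, 1.42], [0.17, 2.43], [-1.26, 4.41], [0.16, 1.93], [-2.52, 2.52]. Speed limits (rad/s): [1.89, 1.89, 2.39, 2.39, 3.01, 3.01, 3.01].

### API

Orientations are given as a unit quaternion [x, y, z, w].
In Python, from bench import robot, optics, order gives the robot as it stands (robot), with the cameras (optics) and the job (order).
- The arm moves only by the tool shift_gripper, called in YAML: its name, and indented under it one key for each argument. Schema: {"type":"object","properties":{"offsets":{"type":"object","properties":{"ticks":{"type":"array","items":{"type":"array","items":{"type":"number"},"minItems":7,"maxItems":7},"minItems":1,"maxItems":20}},"additionalProperties":false,"required":["ticks"]},"squeeze":{"type":"number"},"only":{"type":"string"},"quiet":{"type":"boolean"},"lines":{"type":"string"}},"required":["offsets"],"additionalProperties":false}. offsets is an object whose key "ticks" holds a list of rows, 1 to 20 of them, each of 7 numbers: the finger opening in m, then dx, dy, dz in shares of 0.25 m (1.0 is 0.25 m), then a rotation vector rx, ry, rz in parts of the range, where 1.0 means pi rad; each row shifts and turns the commanded pose from where the row before left it, along the tool's axes as they then stand; what a row does not reach is not made up. A row lasts 1/12 s, in which the tool goes at most 0.0417 m and 0.125 rad, less where a joint would pass 70% of its speed; a pose out of reach is approached as far as the arm can. The fingers move at their own pace and stop on an object; squeeze is the grip in N (left out, the last holds). Time passes only in rows, so rows that do not move let the fingers close. The tool returns the time, the measured TCP pose, the force, the opening and the grip force at its end. only (a regular expression) keeps the lines of the reply that match it, lines (a string "A,B") keeps lines A to B, and quiet returns only ok. Input that does not fit is refused with a message, and nothing moves.
- robot.state(): the state, without advancing time (a new reading comes with each control period).
- optics.camera(name): name is "side" or "top"; returns a dict with "pixels" (480x640x3 uint8, red, green, blue), "z_map" (480x640 float32, m along the optical axis (not along the pixel's ray), 0 where there is no reading), "K" (3x3 intrinsics, pixels), "dist_coeffs" ([k1, k2, p1, p2, k3] as OpenCV has them; the pictures are not rectified), "R" (3x3) and "t" (3): a world point X has camera coordinates R X + t. Camera axes: x right, y down, z forward; pixel columns grow to the right and rows downward; lengths in m; the calibration is good to about 2 mm. A picture is of the moment at which its call begins.
- order.hand_in(): hands the job in; it is judged then, once.
The state is a dict: "clock": time; "joint_pos": joint angles; "joint_velocities": joint speeds; "joint_torque": joint torques, N m; "ee_pos": TCP position; "ee_rot": TCP orientation; "force": force on the tool from outside, world axes, zero at the start; "ft_torque": the same for the moment, N m; "grip_width": finger opening in m; "gripper_force": force on a finger pad.
Only numpy, scipy, OpenCV 4.12 (cv2) and the standard library are available. Lean on these libraries where they do the work, as an engineer would, in place of code of your own. Each camera call takes 0.05 s, during which the arm holds its last target. There are 200 camera calls.

### The job

Lift the treat tongs up and off their hook and use them to pick the bone biscuit out of the blue dish, squeezing it across its middle between the two tips. Finish while still holding: the biscuit pinched in the tongs, held still at least 15 cm above the table and clear of everything else. The gripper itself must not touch the biscuit, and the dish and the other grooming things on the table stay where they are.

Things in the scene. Friction and masses are not known exactly. Their poses are not given: they have to be found in the camera images.
- tongs: Spring tongs, 100 g: two steel arms with teal grip sleeves and tips, hinged at the top, hanging tips down astride the hook (hook axis along their x, 8 mm below the origin). Origin on the hinge axis; x along that axis, y the way the arms open, z up. The +y arm is this body's; at rest the arms mirror each other about the x-z plane. Top of hinge 5 mm above the origin
- sleeves (a point): point midway between the two grip sleeves, 50 mm below the hinge. Squeeze the sleeves along the tongs' y. They are 20 mm wide (x), from 17 to 83 mm below the hinge; over both, open: 36 mm at the top, 45 mm at 55 mm below the hinge, 52 mm at the bottom; at 0.25 rad closed they are parallel, 32 mm over both
- tongs_arm (a joint): how far the tongs are closed, rad: 0 = open at rest (stop), 0.25 = tips parallel and 26 mm apart, 0.42 = tips together (stop). A spring opens them: about 4 N on each sleeve, 55 mm below the hinge, begins to close them, 6 N holds 0.25 rad; so sleeves held a few mm narrower than at rest are carried by the spring alone
- tip_fixed (a point): point on the inner face of the tip of the +y arm, 10 mm above its lower end. Each tip is 14 mm wide (x), 4 mm thick, 30 mm tall. Open, the tips are 63 mm apart inside and 73 mm over all, lower ends 157 mm below the hinge; 0.25 rad closed the lower ends are 160 mm below it
- tip_moving (a point): the same point on the tip of the other (-y, hinged) arm
- stand: fixed steel stand: base plate 160 x 90 x 10 mm, upright 10 mm post, on top a 6 mm bar, axis 190 mm above the table, forming two hooks; nothing stands over 10 mm above that axis. Origin under the post. The hook on its -x side runs 80 mm from the post and carries the tongs 55 mm from it; its end turns up to 9 mm above the axis. The +x hook (53 mm) is empty
- hook_tip (a point): top of the upturned end of the hook that carries the tongs, 28 mm in front of the hanging tongs' middle; beyond it (stand's -x) is free space
- biscuit: bone-shaped brown dog biscuit, 25 to 50 g, lying flat in the dish: 78 mm long (x), 40 mm across the knobs (y), 22 mm thick (z); its straight middle is 26 mm wide (y) with 34 mm free between the knobs. Origin at the centre of its underside
- biscuit_center (a point): centre of the biscuit, 11 mm above its underside
- dish: loose round blue ceramic dish, 450 g, 170 mm across the rim, 16 mm high, flat inside to 65 mm from its centre; origin at the centre of its underside, the inner floor 6 mm above
- canister: closed white ceramic canister, 94 mm in diameter, 121 mm high with its knob; origin at the centre of its underside
- slicker: coral slicker brush lying pins down, 200 mm long (x, head to +x), head 95 mm wide, 27 mm high; origin on the table between handle and head
- comb: steel comb lying flat, 190 mm long (x), 30 mm wide, 6 mm high; origin at its middle on the table
- bristle: oval beechwood bristle brush lying bristles down, 124 x 64 mm, 36 mm high; origin at the centre of its underside
- spray: amber spray bottle with black trigger head, 64 mm in diameter, 159 mm high; origin at the centre of its underside
- dispenser: fixed white press-button treat dispenser, 150 x 130 mm, 196 mm high; origin at the centre of its underside

How it is judged:
By the outcome, as a careful person would: the job done as asked, in the order asked, and still so for the second after the job is handed in, while the arm keeps its last pose, push and grip.
It also fails if it takes over 51 s, if anything falls off the work surface, if the arm or the gripper's body presses on something with over 40 N, if the wrist force passes 120 N, or if a joint passes its speed limit or range.

## Working session

There is one attempt and no reset: what is moved stays moved. The work goes in short steps, Python scripts to look and compute and a tool call to move; the robot and the scene stay as the last step left them, time stands still between calls to the robot, and variables do not carry over. Pictures are saved under pics/ and viewed, at most 10 in all, crops included, and the job is handed in when it is done.

```bash
ls; mkdir -p pics
```

Run:
```python
from bench import robot, optics, order
import cv2,numpy as np,pickle
s=robot.state();print({k:np.round(v,3) for k,v in s.items()})
d={}
for n in("side","top"):
    c=optics.camera(n);d[n]=c;cv2.imwrite(f"pics/{n}0.png",c["pixels"][:,:,::-1]);print(n,c["K"],c["dist_coeffs"],c["R"],c["t"])
pickle.dump(d,open("c0.pkl","wb"))
```

```text
bench.py
pics
{'clock': np.float64(0.0), 'joint_pos': array([-1.286,  0.522, -0.036,  1.6  ,  0.021,  1.021, -0.113]), 'joint_velocities': array([-0.   ,  0.001, -0.   ,  0.002,  0.001, -0.001,  0.001]), 'joint_torque': array([ 0.0000e+00, -9.2711e+01,  1.9800e+00, -3.6994e+01,  1.8000e-02,
        8.0000e-03, -0.0000e+00]), 'ee_pos': array([0.217, 0.586, 0.256]), 'ee_rot': array([ 0.176,  0.984, -0.001, -0.   ]), 'force': array([-0.287,  0.511,  0.069]), 'ft_torque': array([ 0.056, -0.011,  0.026]), 'gripper_force': np.float64(0.0), 'grip_width': np.float64(0.085)}
side [[610.13461936   0.         324.74693136]
 [  0.         610.13461936 242.00688731]
 [  0.           0.           1.        ]] [-0.17368189  0.          0.          0.          0.        ] [[ 0.87267842 -0.48828971  0.00235215]
 [-0.30006087 -0.54006089 -0.78631909]
 [ 0.38522182  0.68549791 -0.61781612]] [-0.49782135  0.28019458  1.83957782]
top [[550.69202761   0.         308.66990744]
 [  0.         550.69202761 234.61521818]
 [  0.           0.           1.        ]] [0.00030153 0.         0.         0.         0.        ] [[ 0.02553845 -0.99960824  0.01145254]
 [-0.98484369 -0.02712394 -0.17131022]
 [ 0.17155374 -0.00690397 -0.98515057]] [-6.10470254e-04  5.86200628e-01  1.39875491e+00]
```

View pics/side0.png

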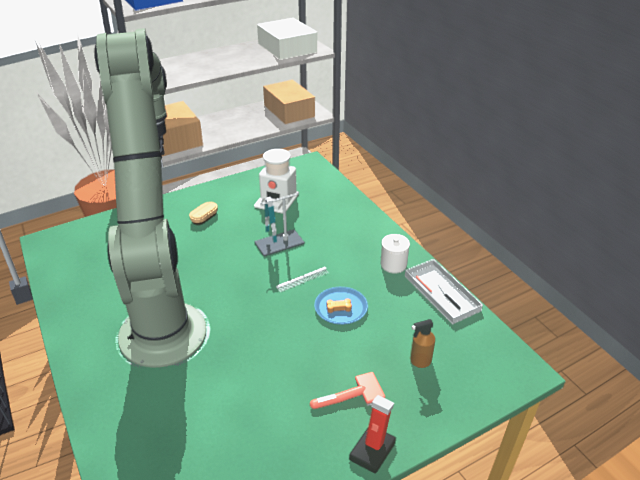

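View pics/top0.png

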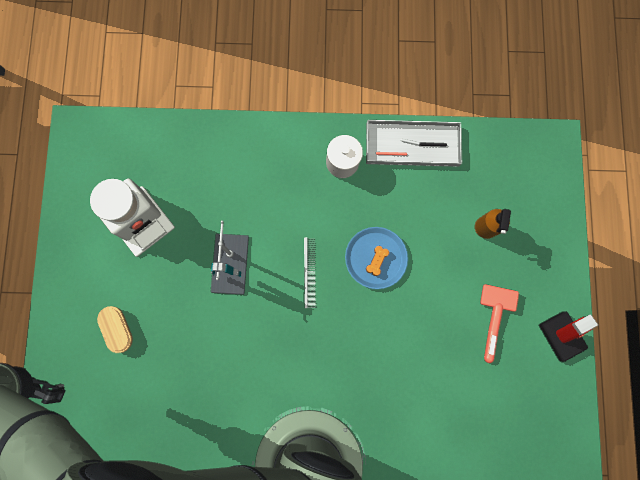

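The side view shows the stand at about (280,240) with the teal tongs at (270,220), and the dish at (341,307). The top view shows the stand at (230,263), the tongs at (225,268) and the dish at (378,259). I'll zoom in on the stand and measure.

Create h.py:
```python
import cv2,numpy as np
def ray(c,uv):
    p=cv2.undistortPoints(np.array(uv,float).reshape(-1,1,2),c["K"],np.array(c["dist_coeffs"]))[:,0]
    d=np.c_[p,np.ones(len(p))]
    return -c["R"].T@c["t"],d@c["R"],d
def plane(c,uv,z):
    o,d,_=ray(c,uv); return o+d*((z-o[2])/d[:,2])[:,None]
def cloud(c,uv):
    o,d,_=ray(c,uv); uv=np.array(uv,int); return o+d*c["z_map"][uv[:,1],uv[:,0]][:,None]
def proj(c,X):
    return cv2.projectPoints(np.array(X,float).reshape(-1,1,3),cv2.Rodrigues(c["R"])[0],c["t"],c["K"],np.array(c["dist_coeffs"]))[0][:,0]
def mask(c,hl,hh,s=80,v=40,roi=None):
    h=cv2.cvtColor(c["pixels"],cv2.COLOR_RGB2HSV); m=cv2.inRange(h,(hl,s,v),(hh,255,255))
    if roi: k=np.zeros_like(m);x0,y0,x1,y1=roi;k[y0:y1,x0:x1]=1;m*=k
    return m
def pts(m): return np.argwhere(m>0)[:,::-1]
```

Run:
```python
import pickle,cv2,numpy as np
from h import *
d=pickle.load(open("c0.pkl","rb"));t,s=d["top"],d["side"]
a=cv2.resize(t["pixels"][205:305,190:260],None,fx=5.5,fy=5.5,interpolation=2)
b=cv2.resize(s["pixels"][180:280,240:310],None,fx=5.5,fy=5.5,interpolation=2)
cv2.imwrite("pics/crop1.png",np.hstack([a,b])[:,:,::-1])
# biscuit
m=mask(t,8,20,120,100,(350,230,405,290));p=pts(m);X=plane(t,p,0.006+0.02)[:,:2]
print("bis",len(p),cv2.minAreaRect(X.astype(np.float32)),X.mean(0)); w,v=np.linalg.eigh(np.cov(X.T));print(v[:,1],np.degrees(np.arctan2(v[1,1],v[0,1])))
m=mask(t,95,120,100,60,(330,215,425,300));X=plane(t,pts(m),0.016)[:,:2];print("dish",cv2.minEnclosingCircle(X.astype(np.float32)))
for n,c,roi in(("t",t,(190,205,260,305)),("s",s,(240,180,310,280))):
    m=mask(c,84,100,90,30,roi);p=pts(m);X=cloud(c,p);print(n,len(p),np.round(np.c_[p,X][::6],3).tolist())
    # high points
    u,v=np.meshgrid(range(roi[0],roi[2]),range(roi[1],roi[3]));q=np.c_[u.ravel(),v.ravel()];X=cloud(c,q)
    k=(X[:,2]>.17)&(X[:,2]<.22);print("high",np.round(np.c_[q,X][k][::4],3).tolist())
```

```text
bis 322 ((0.5261890888214111, -0.1690560281276703), (0.03690239042043686, 0.07654067128896713), 66.47019958496094) [ 0.52590765 -0.16881822]
[-0.91652582  0.39997553] 156.42335113127555
dish ((0.5357665419578552, -0.1676563024520874), 0.08429768681526184)
t 97 [[212.0, 263.0, 0.489, 0.243, 0.177], [212.0, 265.0, 0.484, 0.242, 0.185], [212.0, 266.0, 0.482, 0.242, 0.18], [231.0, 266.0, 0.487, 0.203, 0.141], [230.0, 267.0, 0.485, 0.205, 0.145], [228.0, 268.0, 0.479, 0.206, 0.168], [211.0, 269.0, 0.474, 0.243, 0.186], [231.0, 269.0, 0.481, 0.203, 0.137], [228.0, 270.0, 0.475, 0.206, 0.166], [214.0, 271.0, 0.474, 0.243, 0.147], [230.0, 271.0, 0.475, 0.204, 0.143], [214.0, 272.0, 0.472, 0.244, 0.139], [230.0, 272.0, 0.473, 0.204, 0.143], [214.0, 273.0, 0.471, 0.246, 0.124], [239.0, 273.0, 0.479, 0.192, 0.06], [239.0, 274.0, 0.477, 0.193, 0.054], [240.0, 276.0, 0.472, 0.191, 0.047]]
high [[221.0, 220.0, 0.59, 0.225, 0.196], [221.0, 222.0, 0.585, 0.224, 0.199], [221.0, 224.0, 0.581, 0.224, 0.194], [221.0, 226.0, 0.576, 0.224, 0.192], [220.0, 228.0, 0.571, 0.226, 0.193], [221.0, 229.0, 0.568,
[... 4221 characters left out ...]
, [274.0, 201.0, 0.501, 0.231, 0.185], [284.0, 201.0, 0.532, 0.218, 0.182], [267.0, 202.0, 0.471, 0.221, 0.197], [271.0, 202.0, 0.482, 0.214, 0.197], [260.0, 203.0, 0.446, 0.224, 0.199], [264.0, 203.0, 0.461, 0.224, 0.194], [268.0, 203.0, 0.471, 0.213, 0.197], [272.0, 203.0, 0.483, 0.207, 0.197], [263.0, 204.0, 0.459, 0.23, 0.186], [267.0, 204.0, 0.469, 0.219, 0.19], [271.0, 204.0, 0.482, 0.215, 0.188], [268.0, 205.0, 0.469, 0.21, 0.191], [272.0, 205.0, 0.482, 0.206, 0.189], [270.0, 206.0, 0.482, 0.225, 0.174], [269.0, 207.0, 0.477, 0.222, 0.173], [273.0, 207.0, 0.487, 0.212, 0.176], [271.0, 208.0, 0.474, 0.197, 0.185], [269.0, 209.0, 0.468, 0.202, 0.18], [273.0, 209.0, 0.485, 0.208, 0.171]]
```

View pics/crop1.png

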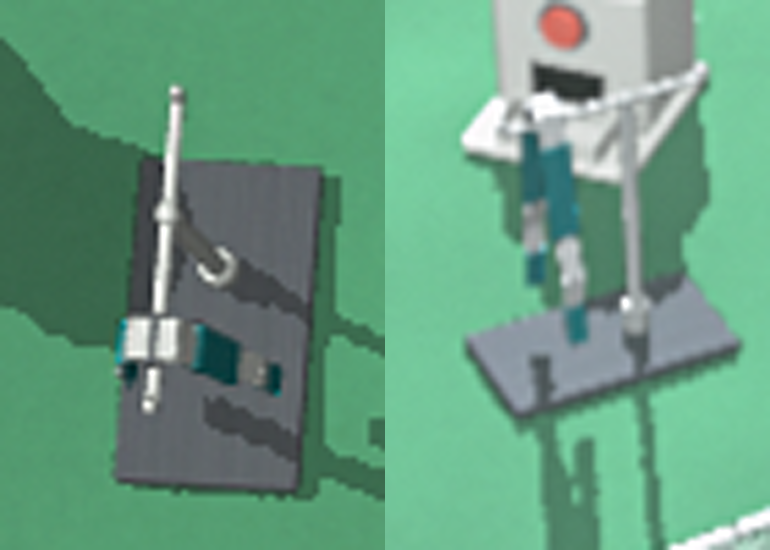

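Run:
```python
import pickle,cv2,numpy as np
from h import *
d=pickle.load(open("c0.pkl","rb"));t,s=d["top"],d["side"]
# bar centreline: brightest column per row, rows beyond the tongs, plane at axis
for n,c,roi in(("t",t,(205,215,235,285)),("s",s,(255,185,303,215))):
    u,v=np.meshgrid(range(roi[0],roi[2]),range(roi[1],roi[3]));q=np.c_[u.ravel(),v.ravel()];X=cloud(c,q)
    k=(X[:,2]>.184)&(X[:,2]<.205)&(abs(X[:,1]-.225)<.02)&((X[:,0]>.497)|(X[:,0]<.462))
    P=plane(c,q[k],.191);f=np.polyfit(P[:,0],P[:,1],1);print(n,"bar yaw",np.degrees(np.arctan(f[0])),"y at .478",np.polyval(f,.478),"x range",P[:,0].min(),P[:,0].max(),k.sum())
# base plate
h=cv2.cvtColor(t["pixels"],cv2.COLOR_RGB2HSV);m=cv2.inRange(h,(100,0,60),(170,90,140));m[:225]=0;m[300:]=0;m[:,:205]=0;m[:,255:]=0
P=plane(t,pts(m),.01)[:,:2].astype(np.float32);print("plate",len(P),cv2.minAreaRect(P))
# hinge top: grey high band
u,v=np.meshgrid(range(205,235),range(255,275));q=np.c_[u.ravel(),v.ravel()];X=cloud(t,q);k=X[:,2]>.199
P=plane(t,q[k],.203);print("hinge",P.mean(0),P.min(0),P.max(0))
# tips
for n,c,roi in(("t",t,(234,268,246,282)),("s1",s,(262,224,273,236)),("s2",s,(270,233,282,248))):
    p=pts(mask(c,80,100,90,30,roi));X=cloud(c,p);print(n,len(p),np.median(X,0))
u,v=np.meshgrid(range(80,185),range(165,265));q=np.c_[u.ravel(),v.ravel()];X=cloud(t,q);k=X[:,2]>.03;print("disp",X[k].min(0),X[k].max(0)); k&=(abs(X[:,0]-.478)<.05);print(X[k].min(0) if k.any() else 0)
```

```text
t bar yaw -1.7596171865787509 y at .478 0.22666878397100718 x range 0.4504083313630502 0.5911707492014682 121
s bar yaw -2.0168727980783983 y at .478 0.22628472697495539 x range 0.45046473372341655 0.5903804268681279 61
plate 1219 ((0.5085546970367432, 0.22423596680164337), (0.08596935868263245, 0.1563355177640915), 88.21631622314453)
hinge [0.47991747 0.22595714 0.203     ] [0.47023618 0.19747593 0.203     ] [0.49211227 0.23669597 0.203     ]
t 13 [0.47785642 0.19207679 0.05394108]
s1 25 [0.48045754 0.25864641 0.05501634]
s2 24 [0.47711657 0.19186041 0.05727193]
disp [0.33736994 0.0249468  0.03003134] [0.70579065 0.54246792 1.47841335]
0
```

The rows are not in the units I measure in: shifts go in shares of 0.25 m and turns go in shares of pi rad. I convert before sending: -0.0251 m / 0.25 = -0.1004, -0.0195 m / 0.25 = -0.078, -0.108 rad / 3.1416 = -0.0344.

shift_gripper:
  offsets: {"ticks":[[0.085,0,0,-0.04,0,0,-0.0344],[0.085,0,0,-0.04,0,0,-0.0344],[0.085,0,0,-0.04,0,0,-0.0341],[0.085,-0.078,-0.1004,0,0,0,0],[0.085,-0.078,-0.1004,0,0,0,0],[0.085,-0.078,-0.1004,0,0,0,0],[0.085,-0.078,-0.1004,0,0,0,0],[0.085,-0.078,-0.1004,0,0,0,0],[0.085,-0.078,-0.1004,0,0,0,0],[0.085,-0.078,-0.1004,0,0,0,0],[0.085,-0.078,-0.1004,0,0,0,0],[0.085,-0.078,-0.1004,0,0,0,0],[0.085,-0.078,-0.1004,0,0,0,0],[0.085,-0.078,-0.1004,0,0,0,0],[0.085,-0.078,-0.1004,0,0,0,0],[0.085,-0.078,-0.1004,0,0,0,0],[0.085,-0.078,-0.1004,0,0,0,0]]}

```text
clock: 1.52
ee_pos: [0.4794, 0.2247, 0.2862]
ee_rot: [0.016, 1.0, -0.0, -0.0]
force: [0.4, 0.4, 0.6]
grip_width: 0.0849
gripper_force: 0.0
```

Add to h.py:
```python
def tool(s,target,yaw):  # remaining shift in tool axes, and world pose
    from scipy.spatial.transform import Rotation as Q
    R=Q.from_quat(s["ee_rot"]).as_matrix(); y=np.degrees(np.arctan2(R[1,1],R[0,1]))
    print("tcp",np.round(s["ee_pos"],4),"yaw_y %.2f"%y,"tilt z",np.round(R[:,2],3),"shift",np.round(R.T@(np.array(target)-s["ee_pos"]),4),"rz %.4f"%-np.radians(yaw-y),"clock",s["clock"],"f",np.round(s["force"],1),s["grip_width"],s["gripper_force"],"j",np.round(s["joint_pos"],2))
```

```bash
python3 -c "
from bench import robot, optics, order;from h import *
tool(robot.state(),[.479,.2265,.162],88.2)"
```

```text
tcp [0.4794 0.2247 0.2862] yaw_y 88.18 tilt z [-0. -0. -1.] shift [0.0004 0.0018 0.1242] rz -0.0004 clock 1.5167 f [0.4 0.4 0.6] 0.08485184119588361 0.0 j [-0.56  0.34  0.02  1.82 -0.01  0.99  1.  ]
```

Converted, 0.015 m / 0.25 = 0.06, 0.001 m / 0.25 = 0.004.

shift_gripper:
  offsets: {"ticks":[[0.085,0,0,0,0,0,0],[0.085,0,0.004,0.06,0,0,0],[0.085,0,0,0.06,0,0,0],[0.085,0,0,0.06,0,0,0],[0.085,0,0,0.06,0,0,0],[0.085,0,0,0.06,0,0,0],[0.085,0,0,0.06,0,0,0],[0.085,0,0,0,0,0,0]]}
  squeeze: 20

```text
clock: 2.18
ee_pos: [0.4777, 0.2266, 0.1938]
ee_rot: [0.016, 1.0, -0.001, -0.002]
force: [0.9, -0.3, -0.6]
grip_width: 0.085
gripper_force: 0.0
```

```bash
python3 -c "
from bench import robot, optics, order;from h import *;import cv2
tool(robot.state(),[.479,.2265,.162],88.2)
c=optics.camera('side');a=c['pixels'][130:280,200:340]
b=optics.camera('top')['pixels'][190:340,150:290]
cv2.imwrite('pics/p3.png',cv2.resize(np.hstack([a,b]),None,fx=2.8,fy=2.8,interpolation=2)[:,:,::-1])"
```

```text
tcp [0.4777 0.2266 0.1938] yaw_y 88.19 tilt z [-0.003 -0.002 -1.   ] shift [-0.0015 -0.      0.0318] rz -0.0001 clock 2.1833 f [ 0.9 -0.3 -0.6] 0.08504921995785707 0.0 j [-0.56  0.45  0.01  1.91 -0.01  0.78  0.99]
```

View pics/p3.png

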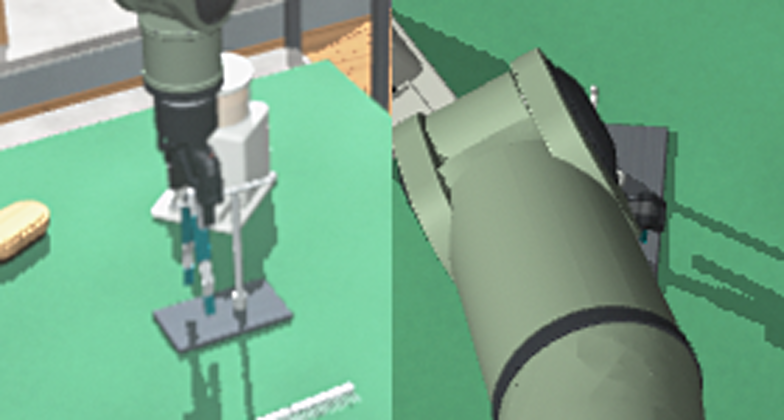

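The fingers straddle the tongs' hinge (side crop, about (195,190)) and the stand is clear. Next I go down and close gently to a set width.

Converted, 0.011 m / 0.25 = 0.044, 0.01 m / 0.25 = 0.04.

shift_gripper:
  offsets: {"ticks":[[0.085,-0.004,0,0.044,0,0,0],[0.085,0,0,0.044,0,0,0],[0.085,0,0,0.04,0,0,0],[0.06,0,0,0,0,0,0],[0.05,0,0,0,0,0,0],[0.045,0,0,0,0,0,0],[0.040,0,0,0,0,0,0],[0.038,0,0,0,0,0,0],[0.038,0,0,0,0,0,0],[0.038,0,0,0,0,0,0]]}
  squeeze: 20

```text
clock: 3.12
ee_pos: [0.48, 0.2272, 0.1646]
ee_rot: [0.016, 1.0, 0.0, 0.0]
force: [0.4, 0.6, 1.1]
grip_width: 0.0382
gripper_force: 5.0
```

```bash
python3 -c "
from bench import robot, optics, order;from h import *;import cv2
tool(robot.state(),[.479,.2265,.162],88.2)"
```

```text
tcp [0.48   0.2272 0.1646] yaw_y 88.18 tilt z [ 0.001  0.    -1.   ] shift [ 0.001  -0.0008  0.0026] rz -0.0004 clock 3.1167 f [0.4 0.6 1.1] 0.03818702276349956 4.95001200819388 j [-0.56  0.5   0.01  1.93 -0.01  0.71  0.99]
```

Converted, -0.006 m / 0.25 = -0.024, -0.004 m / 0.25 = -0.016.

shift_gripper:
  offsets: {"ticks":[[0.038,0,0,-0.016,0,0,0],[0.038,0,0,-0.024,0,0,0],[0.038,0,0,-0.024,0,0,0],[0.038,0,0,-0.024,0,0,0],[0.038,0,0,0,0,0,0]]}

```text
clock: 3.53
ee_pos: [0.4804, 0.2273, 0.1878]
ee_rot: [0.016, 1.0, 0.0, 0.001]
force: [0.0, -0.0, -0.5]
grip_width: 0.0386
gripper_force: 5.2
```

```bash
python3 -c "
from bench import robot, optics, order;from h import *;import cv2
tool(robot.state(),[.479,.2265,.162],88.2)
c=optics.camera('side');a=c['pixels'][150:270,220:320]
cv2.imwrite('pics/p4.png',cv2.resize(a,None,fx=5,fy=5,interpolation=2)[:,:,::-1])"
```

```text
tcp [0.4804 0.2273 0.1878] yaw_y 88.17 tilt z [ 0.002  0.001 -1.   ] shift [ 0.0014 -0.0009  0.0258] rz -0.0005 clock 3.5333 f [ 0.  -0.  -0.5] 0.03857141893154333 5.223782291868702 j [-0.56  0.46  0.01  1.91 -0.01  0.76  0.99]
```

View pics/p4.png

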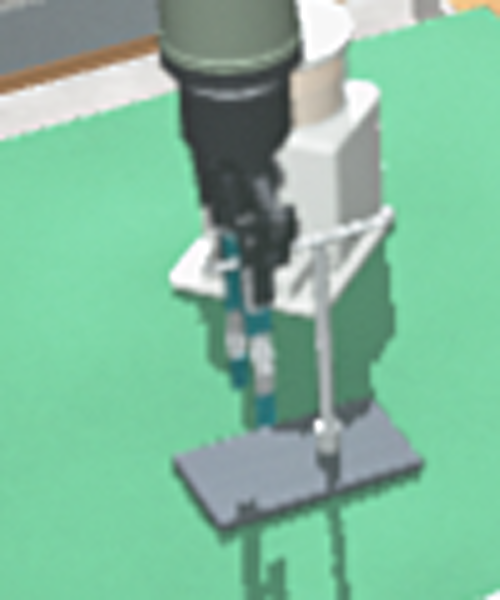

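The tongs have risen with the gripper, and the hook end (225,265) is now visible below the hinge. I slide out past the hook tip and raise.

Converted, -0.015 m / 0.25 = -0.06, 0.013 m / 0.25 = 0.052.

shift_gripper:
  offsets: {"ticks":[[0.038,0.024,0,0,0,0,0],[0.038,0.048,0,0,0,0,0],[0.038,0.052,0,0,0,0,0],[0.038,0.052,0,0,0,0,0],[0.038,0.052,0,0,0,0,0],[0.038,0.052,0,0,0,0,0],[0.038,0.024,0,-0.024,0,0,0],[0.038,0,0,-0.06,0,0,0],[0.038,0,0,-0.06,0,0,0],[0.038,0,0,-0.06,0,0,0],[0.038,0,0,-0.06,0,0,0],[0.038,0,0,-0.024,0,0,0],[0.038,0,0,0,0,0,0]]}

```text
clock: 4.67
ee_pos: [0.4043, 0.2298, 0.2595]
ee_rot: [0.016, 1.0, 0.001, 0.001]
force: [0.8, -0.6, -2.3]
grip_width: 0.0384
gripper_force: 5.2
```

```bash
python3 -c "
from bench import robot, optics, order;from h import *
tool(robot.state(),[.526,-.169,.26],66.4)"
```

```text
tcp [0.4043 0.2298 0.2595] yaw_y 88.17 tilt z [ 0.002  0.001 -1.   ] shift [-0.1344 -0.3947 -0.0008] rz 0.3800 clock 4.6667 f [ 0.8 -0.6 -2.3] 0.03835141135784589 5.224175155162811 j [-0.65  0.26  0.    2.   -0.    0.87  0.9 ]
```

Converted, -0.0247 m / 0.25 = -0.0988, -0.0084 m / 0.25 = -0.0336.

shift_gripper:
  offsets: {"ticks":[[0.038,-0.0168,-0.0492,0,0,0,0],[0.038,-0.0336,-0.0988,0,0,0,0],[0.038,-0.0336,-0.0988,0,0,0,0],[0.038,-0.0336,-0.0988,0,0,0,0],[0.038,-0.0336,-0.0988,0,0,0,0],[0.038,-0.0336,-0.0988,0,0,0,0],[0.038,-0.0336,-0.0988,0,0,0,0],[0.038,-0.0336,-0.0988,0,0,0,0],[0.038,-0.0336,-0.0988,0,0,0,0],[0.038,-0.0336,-0.0988,0,0,0,0],[0.038,-0.0336,-0.0988,0,0,0,0],[0.038,-0.0336,-0.0988,0,0,0,0],[0.038,-0.0336,-0.0988,0,0,0,0],[0.038,-0.0336,-0.0988,0,0,0,0],[0.038,-0.0336,-0.0988,0,0,0,0],[0.038,-0.0336,-0.0988,0,0,0,0],[0.038,-0.0168,-0.0492,0,0,0,0]]}

```text
clock: 6.08
ee_pos: [0.5256, -0.1727, 0.2572]
ee_rot: [0.017, 1.0, -0.001, -0.001]
force: [-0.7, -0.2, -1.2]
grip_width: 0.0379
gripper_force: 5.2
```

shift_gripper:
  offsets: {"ticks":[[0.038,0,0,0,0,0,0.0302],[0.038,0,0,0,0,0,0.0302],[0.038,0,0,0,0,0,0.0302],[0.038,0,0,0,0,0,0.0302],[0.038,0,0,0,0,0,0],[0.038,0,0,0,0,0,0]]}

```text
clock: 6.58
ee_pos: [0.5255, -0.1692, 0.2577]
ee_rot: [0.203, 0.979, -0.0, -0.0]
force: [0.3, 0.3, -0.5]
grip_width: 0.038
gripper_force: 5.2
```

```bash
python3 -c "
from bench import robot, optics, order;from h import *;import cv2,pickle
tool(robot.state(),[.526,-.169,.26],66.4)
s=optics.camera('side');t=optics.camera('top');pickle.dump(dict(side=s,top=t),open('c1.pkl','wb'))
cv2.imwrite('pics/p5.png',cv2.resize(np.hstack([s['pixels'][210:340,270:400],t['pixels'][180:310,310:440]]),None,fx=3,fy=3,interpolation=2)[:,:,::-1])"
```

```text
tcp [ 0.5255 -0.1692  0.2577] yaw_y 66.60 tilt z [-0.001 -0.    -1.   ] shift [-0.0004  0.0004 -0.0023] rz 0.0035 clock 6.5833 f [ 0.3  0.3 -0.5] 0.037977858644194264 5.224836337147281 j [-0.01  0.42  0.28  1.8  -0.14  0.94  1.5 ]
```

View pics/p5.png

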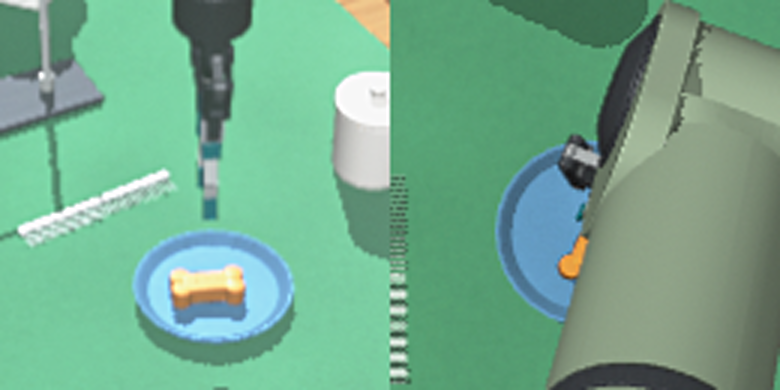

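The tongs are held edge-on to the side camera, with the tip at about (340,279) in the full image and the biscuit at about (339,305). I measure both.

Run:
```python
import pickle
from h import *
d=pickle.load(open("c1.pkl","rb"));s=d["side"];s0=pickle.load(open("c0.pkl","rb"))["side"]
print("cam",-s["R"].T@s["t"])
p=pts(mask(s,80,100,90,30,(325,255,355,290)));X=cloud(s,p);k=(X[:,2]>.11)&(X[:,2]<.25)
X=X[k];p=p[k];ax=np.array([.9165,-.4]);ay=np.array([.4,.9165]);B=np.array([.526,-.169])
L=(X[:,:2]-B)@np.c_[ax,ay]
for a in range(p[:,1].min(),p[:,1].max()+1,2):
    q=p[:,1]==a
    if q.any(): print(a,p[q][:,0].min(),p[q][:,0].max(),np.round(np.r_[np.median(L[q],0),np.median(X[q][:,2])],4))
# expected lower end of both tips in the image
for y in(-.027,.027):print(proj(s,[[*(B+ay*y),.1325]]))
p=pts(mask(s0,8,20,120,100,(315,285,370,325)));X=cloud(s0,p);k=X[:,2]>.022;P=plane(s0,p[k],.028);print("bis side top",cv2.minAreaRect(P[:,:2].astype(np.float32)),np.median(X[k],0))
t0=pickle.load(open("c0.pkl","rb"))["top"];p=pts(mask(t0,8,20,120,100,(350,230,405,290)));X=cloud(t0,p);k=X[:,2]>.022;P=plane(t0,p[k],.028);print("bis top",cv2.minAreaRect(P[:,:2].astype(np.float32)),np.median(X[k],0))
```

```text
cam [-0.19013215 -1.35278567  1.35801413]
258 338 343 [-0.0005 -0.0203  0.2287]
260 338 343 [-1.000e-04 -1.680e-02  2.184e-01]
262 338 343 [-0.001  -0.0211  0.2142]
266 336 337 [-0.006   0.0257  0.1596]
268 336 337 [-0.0057  0.0273  0.1502]
270 336 337 [-0.0058  0.0257  0.1436]
276 340 341 [ 0.0008 -0.0195  0.1583]
278 338 341 [-0.0029 -0.0236  0.1544]
280 339 341 [-1.000e-04 -1.750e-02  1.405e-01]
282 338 341 [-0.0017 -0.0209  0.136 ]
[[340.35827378 284.14589573]]
[[338.27361182 272.35404447]]
bis side top ((0.5200746059417725, -0.17790347337722778), (0.027149740606546402, 0.07203404605388641), 64.59456634521484) [ 0.51957238 -0.17970605  0.02576218]
bis top ((0.5261195302009583, -0.16873177886009216), (0.03681499511003494, 0.07606393098831177), 66.24028015136719) [ 0.52625121 -0.16853217  0.0280011 ]
```

Run:
```python
import pickle
from h import *
s=pickle.load(open("c1.pkl","rb"))["side"]
m=mask(s,5,28,90,60,(315,285,370,325));p=pts(m);print(len(p),p.min(0),p.max(0),p.mean(0))
B=np.array([.526,-.169]);ax=np.array([.9165,-.4]);ay=np.array([.4,.9165])
# rough bone outline: knobs and middle, both faces
o=[(x,y,z) for x in(-.039,-.017,0,.017,.039) for y in((-.013,.013) if abs(x)<.03 else (-.013,-.02,.013,.02)) for z in(.006,.028)]
q=proj(s,[[*(B+ax*a+ay*b),z] for a,b,z in o]);print(q.min(0),q.max(0))
```

```text
136 [327 300] [350 312] [339.27941176 307.02941176]
[325.6796259  297.93265405] [351.89288517 313.46318042]
```

Converted, 0.016 m / 0.25 = 0.064, 0.008 m / 0.25 = 0.032.

shift_gripper:
  offsets: {"ticks":[[0.038,0,0,0.032,0,0,0],[0.038,0,0,0.064,0,0,0],[0.038,0,0,0.064,0,0,0],[0.038,0,0,0.064,0,0,0],[0.038,0,0,0.064,0,0,0],[0.038,0,0,0.032,0,0,0],[0.038,0,0,0,0,0,0],[0.038,0,0,0,0,0,0]]}

```text
clock: 7.35
ee_pos: [0.5256, -0.1698, 0.1782]
ee_rot: [0.204, 0.979, -0.0, -0.0]
force: [-0.4, -0.0, -0.8]
grip_width: 0.0382
gripper_force: 5.2
```

```bash
python3 -c "
from bench import robot, optics, order;from h import *;import cv2,pickle
tool(robot.state(),[.526,-.169,.137],66.4)
s=optics.camera('side');t=optics.camera('top')
cv2.imwrite('pics/p6.png',cv2.resize(np.hstack([s['pixels'][240:340,290:390],t['pixels'][205:305,325:425]]),None,fx=4,fy=4,interpolation=2)[:,:,::-1])"
```

```text
tcp [ 0.5256 -0.1698  0.1782] yaw_y 66.42 tilt z [-0.001  0.    -1.   ] shift [-0.0001  0.0009  0.0412] rz 0.0004 clock 7.35 f [-0.4 -0.  -0.8] 0.03824316557106878 5.2258104854263365 j [ 0.02  0.52  0.25  1.88 -0.18  0.77  1.53]
```

View pics/p6.png

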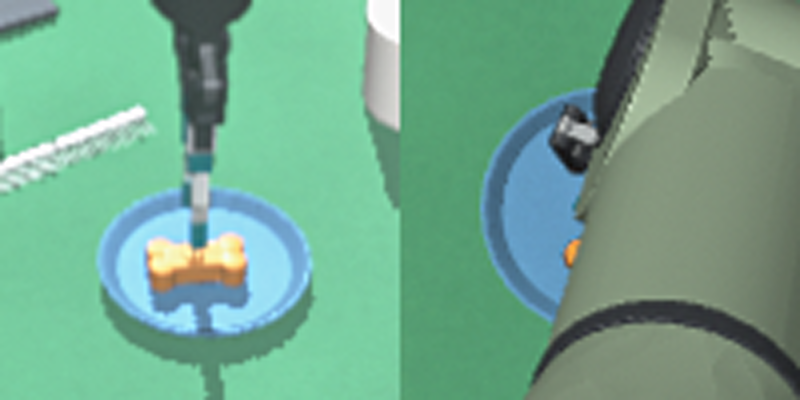

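The near tip, at crop (199,240), is lined up with the biscuit's middle. I go down the rest.

shift_gripper:
  offsets: {"ticks":[[0.038,0,0.002,0.04,0,0,0],[0.038,0,0,0.04,0,0,0],[0.038,0,0,0.04,0,0,0],[0.038,0,0,0.024,0,0,0],[0.038,0,0,0.016,0,0,0],[0.038,0,0,0,0,0,0],[0.038,0,0,0,0,0,0]]}

```text
clock: 8.03
ee_pos: [0.5258, -0.1693, 0.1381]
ee_rot: [0.205, 0.979, -0.0, -0.0]
force: [1.0, 0.9, -1.1]
grip_width: 0.038
gripper_force: 5.2
```

```bash
python3 -c "
from bench import robot, optics, order;from h import *;import cv2,pickle
tool(robot.state(),[.526,-.169,.137],66.4)
s=optics.camera('side')
cv2.imwrite('pics/p7.png',cv2.resize(s['pixels'][250:340,290:390],None,fx=5,fy=5,interpolation=2)[:,:,::-1])"
```

```text
tcp [ 0.5258 -0.1693  0.1381] yaw_y 66.40 tilt z [-0. -0. -1.] shift [-0.0001  0.0003  0.0011] rz -0.0000 clock 8.0333 f [ 1.   0.9 -1.1] 0.0380118235456732 5.225473672617227 j [ 0.04  0.58  0.23  1.9  -0.2   0.68  1.55]
```

View pics/p7.png

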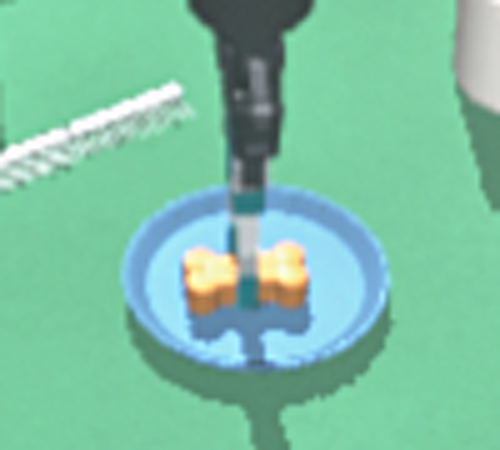

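The near tip sits in front of the biscuit's middle at crop (248,290), with the other tip behind it. I close slowly.

shift_gripper:
  offsets: {"ticks":[[0.036,0,0,0,0,0,0],[0.034,0,0,0,0,0,0],[0.033,0,0,0,0,0,0],[0.032,0,0,0,0,0,0],[0.031,0,0,0,0,0,0],[0.030,0,0,0,0,0,0],[0.028,0,0,0,0,0,0],[0.026,0,0,0,0,0,0],[0.024,0,0,0,0,0,0],[0.022,0,0,0,0,0,0],[0.022,0,0,0,0,0,0],[0.022,0,0,0,0,0,0]]}
  squeeze: 30

```text
clock: 9.08
ee_pos: [0.5259, -0.1692, 0.1383]
ee_rot: [0.204, 0.979, -0.0, 0.0]
force: [0.4, 0.3, 2.9]
grip_width: 0.032
gripper_force: 29.7
```

```bash
python3 -c "
from bench import robot, optics, order;from h import *
tool(robot.state(),[.526,-.169,.34],66.4)"
```

```text
tcp [ 0.5259 -0.1692  0.1383] yaw_y 66.40 tilt z [ 0. -0. -1.] shift [-0.000e+00  2.000e-04 -2.017e-01] rz 0.0001 clock 9.0833 f [0.4 0.3 2.9] 0.03196950488468939 29.67785954475403 j [ 0.04  0.58  0.23  1.9  -0.2   0.68  1.55]
```

The opening of 32.0 mm matches the biscuit being pinched at 0.25 rad. Lift.

Converted, -0.016 m / 0.25 = -0.064, -0.014 m / 0.25 = -0.056.

shift_gripper:
  offsets: {"ticks":[[0.022,0,0,-0.012,0,0,0],[0.022,0,0,-0.024,0,0,0],[0.022,0,0,-0.04,0,0,0],[0.022,0,0,-0.056,0,0,0],[0.022,0,0,-0.064,0,0,0],[0.022,0,0,-0.064,0,0,0],[0.022,0,0,-0.064,0,0,0],[0.022,0,0,-0.064,0,0,0],[0.022,0,0,-0.064,0,0,0],[0.022,0,0,-0.064,0,0,0],[0.022,0,0,-0.064,0,0,0],[0.022,0,0,-0.064,0,0,0],[0.022,0,0,-0.064,0,0,0],[0.022,0,0,-0.064,0,0,0],[0.022,0,0,-0.04,0,0,0],[0.022,0,0,-0.016,0,0,0],[0.022,0,0,0,0,0,0],[0.022,0,0,0,0,0,0],[0.022,0,0,0,0,0,0]]}

```text
clock: 10.67
ee_pos: [0.5255, -0.1691, 0.3445]
ee_rot: [0.204, 0.979, -0.0, -0.001]
force: [-0.5, 0.9, -2.2]
grip_width: 0.0315
gripper_force: 29.9
```

```bash
python3 -c "
from bench import robot, optics, order;from h import *;import cv2
tool(robot.state(),[.526,-.169,.34],66.4)
s=optics.camera('side');t=optics.camera('top')
p=pts(mask(s,5,22,120,100,(300,200,380,330)));X=cloud(s,p);print(len(p),np.median(X,0),X.min(0))
cv2.imwrite('pics/p8.png',cv2.resize(np.hstack([s['pixels'][190:340,270:400],t['pixels'][190:340,320:450]]),None,fx=3,fy=3,interpolation=2)[:,:,::-1])"
```

```text
tcp [ 0.5255 -0.1691  0.3445] yaw_y 66.40 tilt z [-0.001  0.    -1.   ] shift [-0.0004  0.0003  0.0045] rz 0.0000 clock 10.6667 f [-0.5  0.9 -2.2] 0.031460035294639956 29.946441650390625 j [-0.03  0.33  0.31  1.69 -0.11  1.14  1.47]
108 [ 0.5147506  -0.17815574  0.22824703] [ 0.482809   -0.20169193  0.21412261]
```

View pics/p8.png

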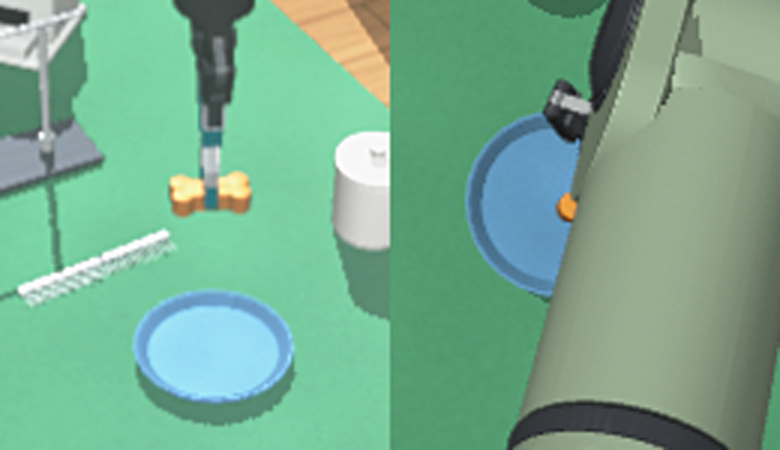

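The biscuit is pinched level across its middle at crop (211,193), about 0.21 m up, and the dish is empty and in its place. I let it settle, check it's holding, and hand in.

shift_gripper:
  offsets: {"ticks":[[0.022,0,0,0,0,0,0],[0.022,0,0,0,0,0,0],[0.022,0,0,0,0,0,0],[0.022,0,0,0,0,0,0],[0.022,0,0,0,0,0,0],[0.022,0,0,0,0,0,0],[0.022,0,0,0,0,0,0],[0.022,0,0,0,0,0,0]]}

```text
clock: 11.43
ee_pos: [0.5258, -0.1692, 0.3453]
ee_rot: [0.204, 0.979, 0.0, 0.0]
force: [-0.4, -0.4, -1.2]
grip_width: 0.0315
gripper_force: 29.9
```

```bash
python3 -c "
from bench import robot, optics, order;from h import *
s=optics.camera('side')
p=pts(mask(s,5,22,120,100,(300,200,380,330)));X=cloud(s,p);print(len(p),np.median(X,0),robot.state()['grip_width'])
if np.median(X[:,2])>.21: print(order.hand_in())"
```

```text
107 [ 0.52183648 -0.17778266  0.22875057] 0.03172326099744417
the job is handed in; nothing more can be done
None
```

The job is handed in: the tongs are off their hook and hold the biscuit pinched across its middle, still and about 21 cm above the table, with the gripper clear of it and the dish still in place, at 11.4 s of the 51 s limit.

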